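Fold down the ratchet stock support

TASK

The yellow stock-support arm on the bench is propped up by its ratchet. Press the pawl's red pad fully down to free the teeth, push the arm's black roller down until the arm is fully down, then press the pawl's green pad down so that the pawl locks the arm there. Only press and push: do not force or raise the arm against the ratchet, and leave the other things on the bench where they are.

Things in the scene. Friction and masses are not known exactly. Their poses are not given: they have to be found in the camera images.
- support: Fixed blue frame of the stock support. Origin on the bench, right below the arm's hinge axis (90 mm up). y axis: level, towards the arm's roller end; x: along both hinge axes; z up. Base plate 120 (x) by 360 mm (y -175 to +185), 12 thick. Pawl pivot at y -90, z 135 mm. Cheek plates, outer faces at x +-28 mm, rise to 112 mm (y +-30) and 148 mm (y -107 to -73).
- strut (a joint): Angle of the yellow arm and its toothed hub above level, rad: 0 = fully down on its stop, up to 1.05 = raised; starts near 0.84. Stiff friction hinge: stays where left; 3 to 8 N down on the roller moves it. With the pawl in, the nose stands in a gap between teeth (one gap every 0.28 rad, from 0 up) and the arm has about +-0.05 rad of play.
- pawl (a joint): Angle of the steel pawl, a rocker on top of the frame, rad: 0 = in, its nose fully between the teeth, arm locked; 0.30 = fully free, at its stop. The nose clears the teeth above about 0.11. Friction keeps it where it is left; about 3 to 5 N on either pad moves it.
- red_pad (a point): Centre of the top face of the pawl's red pad (36 mm along support x by 34 mm), on the pawl's tail: with the pawl in, 78 mm from the pivot on the side away from the arm, 44 mm above it (179 mm above the bench). Pressing it down frees the pawl; turning about the pivot, it goes 25 mm down and 10 mm away from the arm.
- green_pad (a point): Centre of the top face of the pawl's green pad (36 by 34 mm), above the toothed hub: with the pawl in, 82 mm from the pivot on the arm's side, 44 mm above it. With the pawl free it stands 22 mm higher (201 mm above the bench) and 17 mm farther from the arm. Pressing it down puts the pawl back in.
- roller (a point): Centre of the black rubber roller across the end of the arm: 32 mm in diameter, 100 mm long along the support's x. Its top is 16 mm above this point at any arm angle. It lies 180 mm out along the arm from the hinge axis and 22 mm above the arm's centre line, so when the arm is down it is at y 180 mm, z 112 mm in the support's frame.
- strut_hinge (a point): Point on the arm's hinge axis, midway between the cheeks, 90 mm above the bench; the hub around it is 104 mm across (124 mm over the teeth).
- hammer: Bystander, loose, to be left alone: hammer, wooden handle, 260 mm long, 26 mm high. Origin at the centre of its underside.
- screwdriver: Bystander, loose, to be left alone: screwdriver with orange handle, 200 mm long, 26 mm high. Origin at the centre of its underside.
- spanner: Bystander, loose, to be left alone: flat steel spanner, 180 mm long, 8 mm high. Origin at the centre of its underside.
- tin: Bystander, loose, to be left alone: small round jar with blue band, 56 mm across, 75 mm high. Origin at the centre of its underside.
- socket: Bystander, loose, to be left alone: steel socket (short tube) standing on end, 32 mm across, 40 mm high. Origin at the centre of its underside.
- square: Bystander, loose, to be left alone: engineer's square lying flat, stock 75 mm and blade 100 mm long, 16 mm high. Origin at the centre of its underside.

How it is judged:
On the way, in this order (a step that is already met when the one before it is completed fails the run):
1. the pawl is pressed free while the arm is still up (value of joint pawl above 0.11 rad and value of joint strut above 0.7 rad), for 0.2 s.
2. the arm is pushed fully down with the pawl free (value of joint strut below 0.04 rad and value of joint pawl above 0.1 rad), for 0.2 s.
3. the pawl is pressed back in, the arm still down (value of joint each of strut, pawl below 0.05 rad), for 0.2 s.
At the end, for the whole second after the job is handed in: The arm is down (within 0.05 rad of its stop) and at rest, and the pawl is in (below 0.05 rad), locking it (all of step 3 and velocity of joint strut between -0.05 and 0.05 rad/s); the robot touches nothing.
It fails at once if the arm is lifted (above 0.96 rad) (value of joint strut above 0.96 rad).
It fails at once if the arm is forced past the pawl (below 0.70 rad and above 0.10 rad with the pawl not free) (value of joint strut between 0.1 and 0.7 rad and value of joint pawl below 0.08 rad).
It fails at once if a bystander is lifted or moved by more than 20 mm (distance of any of hammer, screwdriver, spanner, tin, socket, square from where it was at the start of the episode above 0.02 m).
It also fails if it takes over 48 s, if anything falls off the work surface, if the arm or the gripper's body presses on something with over 40 N, if the wrist force passes 120 N, or if a joint passes its speed limit or range.

ROBOT

A 7-joint arm with a two-finger parallel gripper is mounted at the origin on the work surface. World frame = base frame: x ahead of the robot, y to its left, z up, the work surface at z = 0. Lengths are in m, angles in rad, forces in N, time in s.
With the tool pointing down it reaches from about 0.4 to 0.85 m from the base axis. Payload 4.5 kg.
Tool frame: the origin (TCP) lies between the finger pads; the fingertips stand r.finger_overhang ahead of it and the grasp point (between the pads) lies 8 mm behind it (r.finger_overhang is the distance from the TCP to the fingertips, in m); z points along the fingers, x is the direction in which the jaws open and shut, and the axes are right-handed (so a half turn about z gives the same grasp; the last joint's range is limited). The gripper opens to 88 mm and grips with 3 to 60 N. Pads are 18 mm wide; open, the fingers measure 123 mm over their backs; the gripper's body (75 mm by 187 mm) begins 45 mm behind the grasp point.
Start: joints at [1.294, 0.689, -0.195, 1.565, 0.157, 0.902, -0.215], TCP at [0.191, -0.595, 0.25] pointing down, gripper open.
Joint ranges: [-3.01, 3.01], [-0.46, 2.08], [-1.47, 1.51], [0.13, 2.56], [-1, 4.14], [0.04, 2.09], [-2.66, 2.66]. Speed limits (rad/s): [2.57, 2.57, 3.14, 3.14, 3.14, 3.14, 3.14].

INTERFACE

Orientations are given as a unit quaternion [x, y, z, w].
In Python, from plant import r gives the robot as it stands.
- The arm moves only by the tool move_arm, never from a script. Its argument "targets" is a list that holds one entry, the list of rows, each a list of 7 numbers: the turn, a rotation vector about the world's x, y, z in rad, then the shift along the world's x, y, z in m, then the opening, from 0 (shut) to 1 (fully open). A call has 1 to 5 rows; each row shifts and turns the pose as measured when the row begins; what a row does not reach is not made up. A row lasts 1/10 s, in which the tool goes at most 50 mm and 8.59 degrees, less where a joint would pass 70% of its speed; a pose out of reach is approached as far as the arm can. A call with a gripper value outside its range is refused whole. The fingers move at their own pace and stop on an object; "force" is the grip in N (left out, the last holds). Time passes only in rows, so rows that do not move let the fingers close. It gives the time, the measured TCP pose, the force and the opening at its end, in the units of the state.
- r.get_state(): the state, without advancing time (a new reading comes with each control period).
- r.snapshot(name): name is "scene" or "side" or "wrist"; returns a dict with "frame" (384x512x3 uint8, red, green, blue), "K" (3x3 intrinsics, pixels), "T" (4x4, takes a point from camera to world coordinates). Camera axes: x right, y up, looking along -z (the intrinsics and any distortion apply to the point x, -y, -z); pixel columns grow to the right and rows downward; lengths in m; the calibration is good to about 2 mm. A picture is of the moment at which its call begins. There is no depth.
- r.finish_job(): hands the job in, once; it reports no verdict.
Trained networks look in a picture, given as the dict that the camera call returned (one of the last four; its "shot" number tells which), for a name from the list of things; names that differ only in an ending like _2 or _b are one class to them, and where a whole thing is asked for, a point or a joint stands for the part that bears it (a point fixed in the world has none). Each returns a list of dicts, best first, with "score" (0 to 1); they miss things now and then, are a little off and sometimes report something else, mostly with a low value. They report only what shows in the picture. A call takes as long as a camera call.
- r.find_in(picture, query): "centre" ([row, column] in pixels, amid what is visible of it).
The state is a dict: "clock": time; "q": joint angles; "qd": joint speeds; "joint_torque": joint torques, N m; "tool_pos": TCP position; "eef_rot": TCP orientation; "contact_force": force on the tool from outside, world axes, zero at the start; "moment": the same for the moment, N m; "opening": opening from 0.0 (shut) to 1.0 (fully open).
Only numpy, scipy, OpenCV 4.12 (cv2) and the standard library are available. Lean on these libraries where they do the work, as an engineer would, in place of code of your own. Each camera call takes 0.05 s, during which the arm holds its last target. There are 200 camera calls.

## Working session

There is one attempt and no reset: what is moved stays moved. The work goes in short steps, Python scripts to look and compute and a tool call to move; the robot and the scene stay as the last step left them, time stands still between calls to the robot, and variables do not carry over. Pictures are saved under pics/ and viewed, about 8 in all and at most 12, crops included, and the job is handed in when it is done.

Besides the shell and the picture viewer there is one more tool, called after "Emit:" by a JSON object that holds its "api" and its "payload". move_arm: Moves the arm, as the interface text tells. Its arguments: {"type":"object","properties":{"targets":{"type":"array","items":{"type":"array","items":{"type":"array","items":{"type":"number"}}}},"force":{"type":"number"}},"required":["targets"]}

```bash
mkdir -p pics
cat > h.py <<'E'
import numpy as np,cv2
from plant import r
def save(p,n): cv2.imwrite('pics/'+n+'.png',p['frame'][:,:,::-1])
def proj(p,X):
    T=np.linalg.inv(p['T']); c=T[:3,:3]@np.asarray(X,float)+T[:3,3]
    u=p['K']@np.array([c[0],-c[1],-c[2]]); return u[:2]/u[2]
def ray(p,rc):
    d=np.linalg.inv(p['K'])@np.array([rc[1],rc[0],1.]); d=np.array([d[0],-d[1],-d[2]])
    return p['T'][:3,3],p['T'][:3,:3]@d
E
python3 - <<'E'
from h import *
s=r.get_state(); print({k:np.round(v,3) for k,v in s.items()}, r.finger_overhang)
P={}
for n in ['scene','side']:
    p=r.snapshot(n); save(p,n+'0'); P[n]=p
    print(n,p.keys(),np.round(p['T'][:3,3],3), p['K'].round(1).tolist())
    for q in ['red_pad','green_pad','roller','strut_hinge','support','hammer','screwdriver','spanner','tin','socket','square']:
        print(q,[(np.round(d['centre']).tolist(),round(d['score'],2)) for d in r.find_in(p,q)[:2]])
a=np.hstack([P['scene']['frame'],P['side']['frame']])
E
```

```text
{'clock': np.float64(0.0), 'q': array([ 1.294,  0.69 , -0.195,  1.566,  0.157,  0.903, -0.215]), 'qd': array([-0.002, -0.001,  0.   , -0.001, -0.   , -0.   , -0.001]), 'joint_torque': array([-0.0000e+00, -5.2755e+01, -1.2670e+00, -1.5343e+01, -5.3000e-02,
        7.0000e-03,  0.0000e+00]), 'tool_pos': array([ 0.191, -0.594,  0.249]), 'eef_rot': array([ 0.808, -0.589, -0.001, -0.   ]), 'contact_force': array([ 0.023, -0.046,  0.278]), 'moment': array([-0.015, -0.019, -0.043]), 'opening': np.float64(0.996)} 0.011
scene dict_keys(['frame', 'K', 'T', 'shot']) [ 1.204 -0.352  1.394] [[441.4, 0.0, 257.7], [0.0, 441.4, 187.8], [0.0, 0.0, 1.0]]
red_pad [([182.0, 254.0], 0.79)]
green_pad [([182.0, 254.0], 0.7)]
roller [([149.0, 288.0], 0.59)]
strut_hinge [([147.0, 287.0], 0.59)]
support [([185.0, 270.0], 0.82)]
hammer [([229.0, 160.0], 0.6)]
screwdriver [([116.0, 318.0], 0.5)]
spanner [([196.0, 306.0], 0.54)]
tin [([230.0, 267.0], 0.56), ([148.0, 267.0], 0.21)]
socket [([197.0, 306.0], 0.66), ([150.0, 269.0], 0.55)]
square []
side dict_keys(['frame', 'K', 'T', 'shot']) [0.026 0.508 0.745] [[390.5, 0.0, 254.8], [0.0, 390.5, 188.2], [0.0, 0.0, 1.0]]
red_pad [([172.0, 260.0], 0.57)]
green_pad [([169.0, 262.0], 0.69)]
roller [([200.0, 239.0], 0.61)]
strut_hinge [([198.0, 236.0], 0.71), ([168.0, 260.0], 0.49)]
support []
hammer [([166.0, 334.0], 0.68)]
screwdriver [([369.0, 213.0], 0.7)]
spanner [([249.0, 190.0], 0.61), ([167.0, 260.0], 0.51)]
tin [([181.0, 218.0], 0.6)]
socket [([282.0, 267.0], 0.82)]
square [([233.0, 305.0], 0.8)]
```

Run:
```python
import cv2
for n,(r0,r1,c0,c1) in dict(scene0=(80,280,130,400),side0=(110,310,140,410)).items():
    i=cv2.imread(f'pics/{n}.png')[r0:r1,c0:c1]; cv2.imwrite(f'pics/{n}c.png',cv2.resize(i,None,fx=2.9,fy=2.9,interpolation=cv2.INTER_CUBIC))
```

```text
(no output)
```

View pics/scene0c.png

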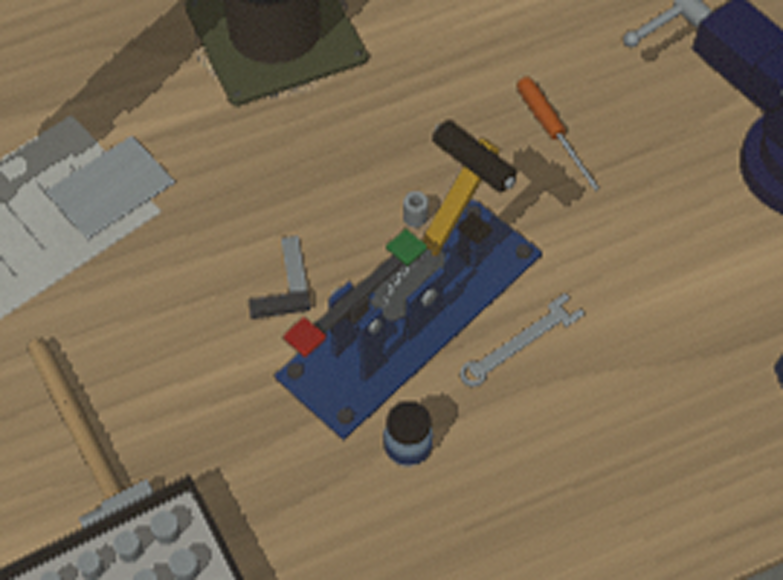

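View pics/side0c.png

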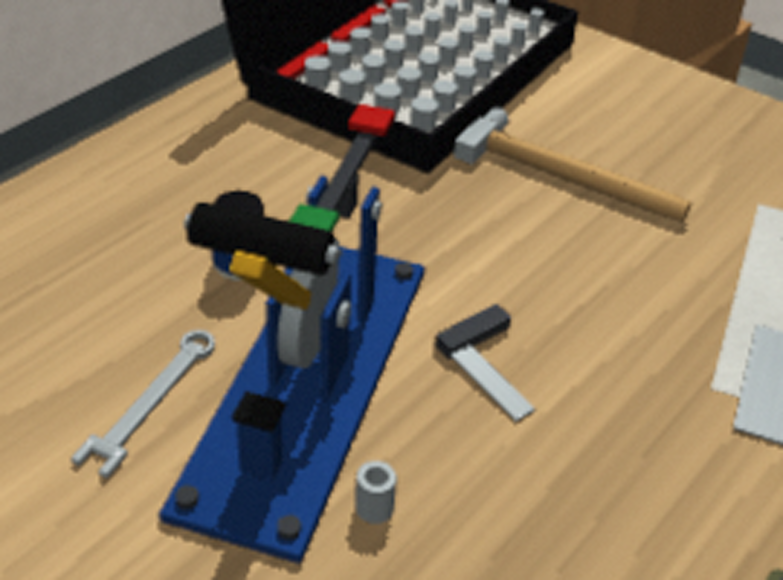

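Scene crop: the frame runs from lower left (red pad ~[303,337], green ~[407,247]) to upper right (black roller ~[475,155]). The side view shows the same parts: red [372,120], green [315,219], roller [260,235]. The socket and square stand beside the frame on its −x side, and the tin and spanner on its +x side. Next I fit the pose from these pixels.

```bash
cat > fit.py <<'E'
from h import *
from scipy.optimize import least_squares
A=dict(scene=(130,80),side=(140,110))
def ro(a,x=0): return (x,.18*np.cos(a)-.022*np.sin(a),.09+.18*np.sin(a)+.022*np.cos(a))
O=[('scene','red',(303,337)),('scene','green',(407,247)),('scene','ro',(475,155)),
('scene',(-.06,-.175,.012),(275,377)),('scene',(.06,-.175,.012),(345,438)),('scene',(.06,.185,.012),(542,252)),
('side','red',(372,120)),('side','green',(315,219)),('side','ro',(262,237)),
('side',(.06,.185,.012),(160,515)),('side',(-.06,.185,.012),(303,560)),('side',(-.06,-.175,.012),(424,266))]
def W(v,L):
    c,s=np.cos(v[2]),np.sin(v[2]); return np.array([v[0]+c*L[0]-s*L[1],v[1]+s*L[0]+c*L[1],L[2]])
def loc(n,a): return {'red':(0,-.168,.179),'green':(0,-.008,.179),'ro':ro(a)}.get(n,n) if isinstance(n,str) else n
if __name__=='__main__':
    P={n:r.snapshot(n) for n in A}
    def f(v):
        return np.concatenate([proj(P[c],W(v,loc(n,v[3])))-(np.array(px)/2.9+A[c]) for c,n,px in O])
    best=min((least_squares(f,[.8,-.3,y,.84],loss='soft_l1') for y in np.arange(0,6.2,.7)),key=lambda s:s.cost)
    print(best.x.round(4)); print(f(best.x).reshape(-1,2).round(1).tolist())
    v=best.x; np.save('v.npy',v)
    for n,L in dict(org=(0,0,0),red=(0,-.168,.179),redfree=(0,-.178,.154),green=(0,-.008,.179),greenfree=(0,-.025,.201),ro=ro(v[3]),ro0=ro(0)).items(): print(n,W(v,L).round(3))
    print('x axis',W(v,(1,0,0))[:2]-v[:2],'y axis',W(v,(0,1,0))[:2]-v[:2])
    for n,pxs in dict(tin=('side',(238,260)),socket=('side',(375,490)),sq=('side',(480,350))).items():
        c,px=pxs; o,d=ray(P[c],(px[1]/2.9+A[c][1],px[0]/2.9+A[c][0])); print(n,(o-d*(o[2]-.02)/d[2]).round(3))
E
python3 fit.py
```

```text
[ 0.5001 -0.0132  0.4022  0.8688]
[[0.7, -1.2], [-0.2, -1.4], [-0.6, -0.6], [-0.5, -1.4], [-0.2, -0.7], [0.1, -1.3], [-0.7, -2.2], [-0.9, -0.6], [0.0, 0.1], [-0.5, -0.5], [0.1, -1.4], [0.1, -1.2]]
org [ 0.5   -0.013  0.   ]
red [ 0.566 -0.168  0.179]
redfree [ 0.57  -0.177  0.154]
green [ 0.503 -0.021  0.179]
greenfree [ 0.51  -0.036  0.201]
ro [0.461 0.078 0.242]
ro0 [0.43  0.152 0.112]
x axis [0.92021582 0.39141135] y axis [-0.39141135  0.92021582]
tin [ 0.646 -0.07   0.02 ]
socket [0.368 0.055 0.02 ]
sq [ 0.397 -0.128  0.02 ]
```

Emit:
{"api": "move_arm", "payload": {"targets": [[[0,0,0.02,0.03,0.034,0.006,0],[0,0,0.02,0.031,0.036,0.006,0],[0,0,0.02,0.031,0.036,0,0],[0,0,0.02,0.031,0.036,0,0],[0,0,0.01,0.031,0.036,0,0]]], "force": 30}}

```text
clock: 1.8
tool_pos: [0.3415, -0.4184, 0.2619]
eef_rot: [0.83, -0.558, 0.001, 0.003]
contact_force: [0.2, 0.1, 0.3]
opening: 0.573
```

Emit:
{"api": "move_arm", "payload": {"targets": [[[0,0,0,0.031,0.036,0,0],[0,0,0,0.031,0.036,0,0],[0,0,0,0.031,0.036,0,0],[0,0,0,0.031,0.036,0,0],[0,0,0,0.031,0.036,0,0]]]}}

```text
clock: 2.3
tool_pos: [0.5022, -0.2308, 0.2632]
eef_rot: [0.829, -0.559, 0.003, 0.004]
contact_force: [0.1, -0.8, 0.6]
opening: 0.12
```

Emit:
{"api": "move_arm", "payload": {"targets": [[[0,0,0,0.031,0.031,0,0],[0,0,0,0.028,0.026,-0.01,0],[0,0,0,0,0,0,0]]]}}

```text
clock: 2.6
tool_pos: [0.5687, -0.162, 0.2537]
eef_rot: [0.833, -0.553, 0.004, -0.0]
contact_force: [-0.9, 0.3, 0.6]
opening: 0.007
```

Run:
```python
from h import *
s=r.get_state(); print(s['tool_pos'].round(4),s['eef_rot'].round(3),s['opening'].round(3))
P={n:r.snapshot(n) for n in ['wrist','scene','side']}
for n,p in P.items(): save(p,n+'1')
def c(i,z=1,b=None):
    if b: i=i[b[0]:b[1],b[2]:b[3]]
    return cv2.resize(i,(390,290),interpolation=cv2.INTER_CUBIC)
a=np.hstack([c(P['wrist']['frame']),c(P['side']['frame'],1,(90,235,170,365))])
b=np.hstack([c(P['scene']['frame'],1,(100,245,180,375)),np.zeros((290,390,3),np.uint8)])
cv2.imwrite('pics/m1.png',np.vstack([a,b])[:,:,::-1])
tip=s['tool_pos']+np.array([0,0,-r.finger_overhang])
for n,p in P.items(): print(n,proj(p,tip),proj(p,[.566,-.168,.179]))
```

```text
Traceback (most recent call last):
AttributeError: 'float' object has no attribute 'round'
```

```bash
cat > look.py <<'E'
from h import *
import sys
def look(name,boxes,pts=()):
    s=r.get_state(); print(np.round(s['clock'],2),np.round(s['tool_pos'],4),np.round(s['contact_force'],1),round(float(s['opening']),3))
    P={n:r.snapshot(n) for n in ['wrist','side','scene']}
    t=[]
    for n,p in P.items():
        save(p,name+n); b=boxes.get(n,(0,384,0,512)); i=p['frame'].copy()
        for X in pts:
            u=proj(p,X); print(n,u.round(1))
        i=i[b[0]:b[1],b[2]:b[3]]
        t.append(cv2.resize(i,(390,290),interpolation=cv2.INTER_CUBIC))
    t.append(np.zeros_like(t[0]))
    cv2.imwrite('pics/'+name+'.png',np.vstack([np.hstack(t[:2]),np.hstack(t[2:])])[:,:,::-1])
    return P
E
python3 - <<'E'
from look import *
look('m1',dict(side=(90,235,170,365),scene=(100,245,180,375)),[r.get_state()['tool_pos']-[0,0,r.finger_overhang],[.566,-.168,.179],[.503,-.021,.179]])
E
```

```text
2.6 [ 0.5687 -0.162   0.2537] [-0.9  0.3  0.6] 0.007
wrist [257.2 242.1]
wrist [262.  209.5]
wrist [ 69.8 211.3]
side [266.1 128.6]
side [267.6 149.2]
side [247.9 184.9]
scene [236.2 185. ]
scene [235.2 195. ]
scene [270.  163.7]
```

View pics/m1.png

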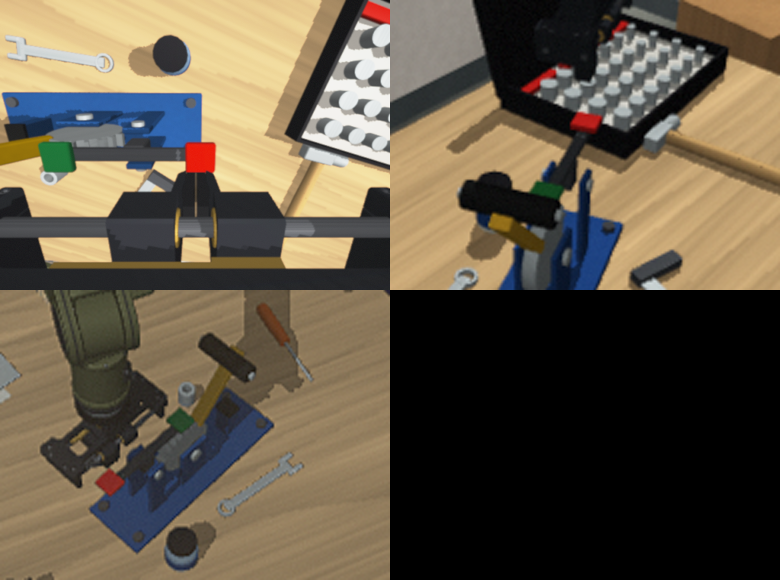

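Wrist picture: the red pad's centre is at (262,208) px, where the fit predicted (262,209.5), so the fit is good. I'll go down onto the red pad.

Emit:
{"api": "move_arm", "payload": {"targets": [[[0,0,0,-0.002,-0.008,-0.03,0],[0,0,0,0,0,-0.022,0],[0,0,0,0,0,-0.01,0],[0,0,0,0,0,-0.008,0],[0,0,0,0,0,-0.006,0]]]}}

```text
clock: 3.25
tool_pos: [0.5606, -0.1898, 0.1808]
eef_rot: [0.826, -0.564, 0.01, 0.005]
contact_force: [0.8, -1.4, 3.8]
opening: 0.0
```

Emit:
{"api": "move_arm", "payload": {"targets": [[[0,0,0,0,-0.002,-0.006,0],[0,0,0,0,-0.002,-0.006,0],[0,0,0,0,0,-0.005,0]]]}}

```text
clock: 3.55
tool_pos: [0.5622, -0.1947, 0.1648]
eef_rot: [0.826, -0.564, 0.012, 0.004]
contact_force: [0.0, -2.3, 3.1]
opening: 0.005
```

Emit:
{"api": "move_arm", "payload": {"targets": [[[0,0,0,0.004,0.006,-0.003,0],[0,0,0,0.002,0.004,-0.004,0],[0,0,0,0,0,-0.003,0]]]}}

```text
clock: 3.85
tool_pos: [0.5626, -0.1951, 0.1629]
eef_rot: [0.823, -0.568, 0.013, 0.012]
contact_force: [-5.2, 7.0, 27.5]
opening: 0.004
```

The force rose to 27 N, so the pawl is on its stop. I'll go up and then over to the roller.

Emit:
{"api": "move_arm", "payload": {"targets": [[[0,0,0,0,0,0.02,0],[0,0,0,0,0,0.03,0],[-0.01,0,0.02,0,0,0.04,0],[0,0,0,0,0.02,0.04,0],[0,0,0,0,0,0,0]]]}}

```text
clock: 4.35
tool_pos: [0.5589, -0.1721, 0.2962]
eef_rot: [0.829, -0.559, 0.012, 0.018]
contact_force: [0.7, 0.5, -0.4]
opening: 0.003
```

Run:
```python
from look import *
v=np.load('v.npy')
from fit import W,ro
look('m2',dict(side=(90,235,170,365),scene=(100,245,180,375)),[W(v,(0,-.178,.154)),W(v,(0,-.025,.201)),W(v,ro(.84))])
print(W(v,ro(.84)))
print(r.get_state()['eef_rot'])
```

```text
4.35 [ 0.5589 -0.1721  0.2962] [ 0.7  0.5 -0.4] 0.003
wrist [259.9 171.2]
wrist [ 87.3 190. ]
wrist [-123.1  212.4]
side [268.4 155.1]
side [250.1 173.2]
side [229.6 194.3]
scene [233.4 200.7]
scene [266.6 163.3]
scene [294.1 132.6]
[0.45952355 0.08230273 0.23871994]
[ 0.82803078 -0.56021795  0.00752221  0.02154758]
```

View pics/m2.png

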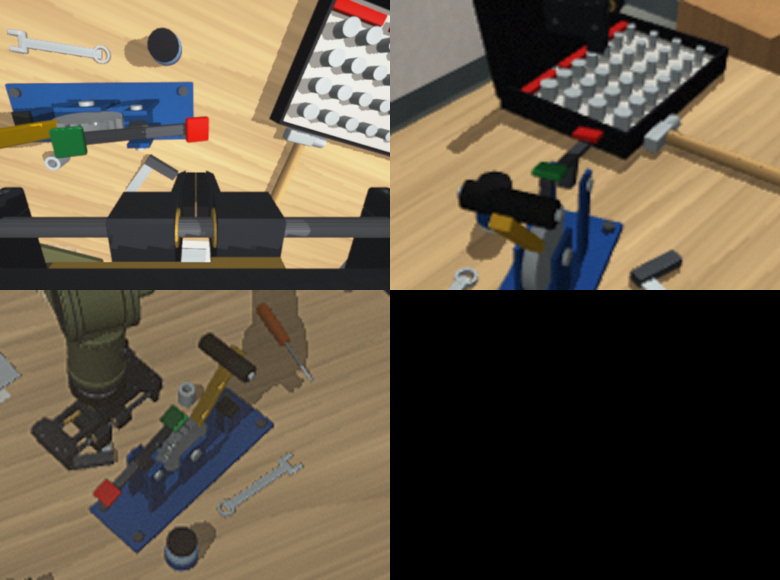

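Wrist picture: the green pad is at (89,188) px, against a prediction of (87,190) for a free pawl. The pawl is free and the arm is still up. Moving above the roller.

Emit:
{"api": "move_arm", "payload": {"targets": [[[0,0,0,-0.016,0.04,0.002,0],[0,0,0,-0.016,0.042,0,0],[0,0,0,-0.016,0.042,0,0],[0,0,0,-0.016,0.042,0,0],[0,0,0,-0.016,0.042,0,0]]]}}

```text
clock: 5.0
tool_pos: [0.4671, 0.0268, 0.2828]
eef_rot: [0.822, -0.568, 0.002, 0.029]
contact_force: [0.8, 1.0, -0.4]
opening: 0.004
```

```bash
cat > st.py <<'E'
from h import *
from scipy.spatial.transform import Rotation as R
s=r.get_state(); v=np.load('v.npy'); q=np.array(s['eef_rot'])
Rm=R.from_quat(q); z=Rm.as_matrix()[:,2]; a=-66.95*np.pi/180
tgt=R.from_matrix(np.array([[np.cos(a),np.sin(a),0],[np.sin(a),-np.cos(a),0],[0,0,-1]]).T)
t=np.array(s['tool_pos'])+z*r.finger_overhang
d=t[:2]-v[:2]; c,sn=np.cos(v[2]),np.sin(v[2])
print('clock',round(float(s['clock']),2),'tip',t.round(4),'tip in support',np.round([c*d[0]+sn*d[1],-sn*d[0]+c*d[1],t[2]],4),'turn needed',(tgt*Rm.inv()).as_rotvec().round(3),'F',np.round(s['contact_force'],1))
E
python3 st.py
```

```text
clock 5.0 tip [0.4668 0.0263 0.2718] tip in support [-0.0152  0.0494  0.2718] turn needed [ 0.051 -0.029  0.041] F [ 0.8  1.  -0.4]
```

Emit:
{"api": "move_arm", "payload": {"targets": [[[0.025,-0.015,0.02,-0.001,0.02,0.012,0],[0.025,-0.015,0.02,-0.003,0.02,0.004,0],[0,0,0,-0.003,0.015,0,0],[0,0,0,0,0,0,0]]]}}

```text
clock: 5.4
tool_pos: [0.4552, 0.0877, 0.2951]
eef_rot: [0.837, -0.548, -0.004, 0.001]
contact_force: [-0.1, -0.5, -0.4]
opening: 0.005
```

```bash
python3 st.py
python3 - <<'E'
from look import *
look('m3',dict(side=(90,235,170,365),scene=(100,245,180,375)))
E
```

```text
clock 5.4 tip [0.4551 0.0877 0.2841] tip in support [-0.0019  0.1105  0.2841] turn needed [-0.002 -0.009 -0.009] F [-0.1 -0.5 -0.4]
5.4 [0.4552 0.0877 0.2951] [-0.1 -0.5 -0.4] 0.005
```

View pics/m3.png

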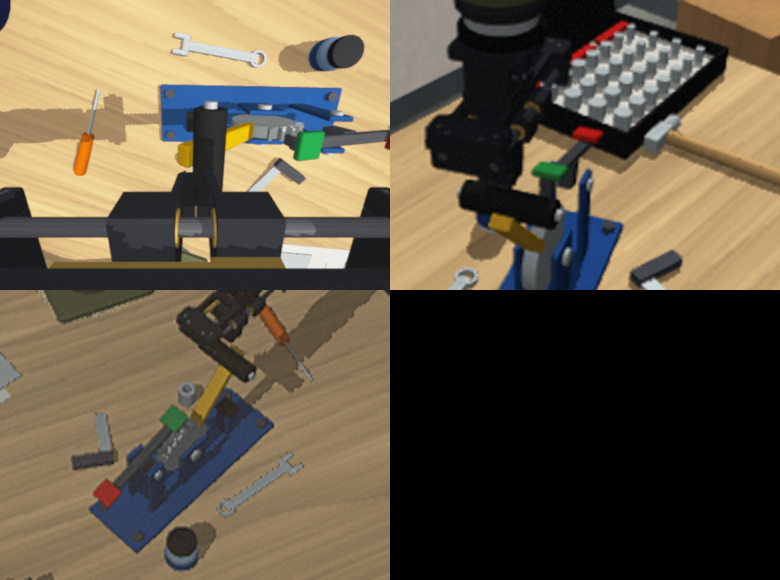

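The tip is centred above the roller in the wrist and scene views. Pushing down along the arc.

Emit:
{"api": "move_arm", "payload": {"targets": [[[0,0,0,0,0,-0.02,0],[0,0,0,-0.002,0.004,-0.012,0],[0,0,0,-0.003,0.007,-0.01,0],[0,0,0,-0.003,0.007,-0.01,0],[0,0,0,-0.003,0.007,-0.01,0]]]}}

```text
clock: 6.05
tool_pos: [0.4422, 0.1187, 0.2394]
eef_rot: [0.834, -0.551, -0.009, -0.005]
contact_force: [-4.9, 3.5, 11.4]
opening: 0.009
```

```bash
python3 st.py
```

```text
clock 6.05 tip [0.4421 0.1189 0.2284] tip in support [-0.0017  0.1442  0.2284] turn needed [-0.018 -0.009 -0.001] F [-4.9  3.5 11.4]
```

Emit:
{"api": "move_arm", "payload": {"targets": [[[0,0,0,-0.001,0.002,-0.012,0],[0,0,0,-0.002,0.004,-0.014,0],[0,0,0,-0.002,0.004,-0.014,0],[0,0,0,-0.001,0.003,-0.014,0],[0,0,0,-0.001,0.003,-0.014,0]]]}}

```text
clock: 6.55
tool_pos: [0.426, 0.1575, 0.1764]
eef_rot: [0.839, -0.544, -0.02, -0.016]
contact_force: [-6.6, 6.3, 9.5]
opening: 0.005
```

```bash
python3 st.py
```

```text
clock 6.55 tip [0.4259 0.158  0.1654] tip in support [-0.0013  0.1866  0.1654] turn needed [-0.05  -0.015 -0.018] F [-6.6  6.3  9.5]
```

Emit:
{"api": "move_arm", "payload": {"targets": [[[-0.025,-0.008,0,0.003,-0.007,-0.01,0],[-0.025,-0.008,0,0.003,-0.007,-0.01,0],[0,0,0,0.001,-0.003,-0.008,0]]]}}

```text
clock: 6.85
tool_pos: [0.4221, 0.1662, 0.1491]
eef_rot: [0.846, -0.533, -0.013, -0.01]
contact_force: [-3.2, 5.5, 5.8]
opening: 0.007
```

```bash
python3 st.py
```

```text
clock 6.85 tip [0.422  0.1665 0.1381] tip in support [-0.0016  0.1959  0.1381] turn needed [-0.031 -0.011 -0.045] F [-3.2  5.5  5.8]
```

The tip has drifted 17 mm outward of the roller's centre. I'll lift, shift back and press again.

Emit:
{"api": "move_arm", "payload": {"targets": [[[-0.015,-0.005,0.02,0,0,0.02,0],[-0.015,-0.005,0.02,0.005,-0.012,0.015,0],[0,0,0,0.003,-0.006,0,0],[0,0,0,0,0,0,0]]]}}

```text
clock: 7.25
tool_pos: [0.4308, 0.1459, 0.1829]
eef_rot: [0.857, -0.516, -0.002, 0.001]
contact_force: [0.1, 0.2, 0.1]
opening: 0.009
```

```bash
python3 st.py
```

```text
clock 7.25 tip [0.4307 0.1459 0.1719] tip in support [-0.0016  0.1736  0.1719] turn needed [ 0.    -0.005 -0.084] F [0.1 0.2 0.1]
```

Emit:
{"api": "move_arm", "payload": {"targets": [[[0,0,-0.04,0,0,-0.016,0],[0,0,-0.04,0,0,-0.01,0],[0,0,0,0,0,-0.008,0],[0,0,0,0,0,-0.008,0],[0,0,0,0,0,-0.006,0]]]}}

```text
clock: 7.75
tool_pos: [0.4327, 0.1454, 0.1365]
eef_rot: [0.833, -0.553, -0.001, -0.002]
contact_force: [-18.2, -5.7, 137.2]
opening: 0.009
```

```bash
python3 st.py
```

```text
clock 7.75 tip [0.4327 0.1455 0.1255] tip in support [0.     0.1724 0.1255] turn needed [-0.003  0.     0.004] F [-18.2  -5.7 137.2]
```

The wrist force read 137 N at the stop, which is over the 120 N limit, because I commanded too far down. I'll release now and carry on, and I'll report this.

Emit:
{"api": "move_arm", "payload": {"targets": [[[0,0,0,0,0,0.012,0],[0,0,0,0,0,0.03,0],[0,0,0,0,0,0.045,0],[0,0,0,0,0,0.045,0],[0,0,0,0,0,0,0]]]}}

```text
clock: 8.25
tool_pos: [0.4328, 0.1435, 0.273]
eef_rot: [0.833, -0.553, -0.0, -0.001]
contact_force: [0.9, 0.1, 0.0]
opening: 0.002
```

```bash
python3 st.py
python3 - <<'E'
from look import *
v=np.load('v.npy')
from fit import W,ro
look('m4',dict(side=(90,310,150,445),scene=(100,245,180,375)),[W(v,(0,-.025,.201)),W(v,ro(0)),W(v,ro(.05))])
E
```

```text
clock 8.25 tip [0.4328 0.1436 0.262 ] tip in support [-0.0006  0.1706  0.262 ] turn needed [-0.002  0.001  0.003] F [0.9 0.1 0. ]
8.25 [0.4328 0.1435 0.273 ] [0.9 0.1 0. ] 0.002
wrist [496.8 203.9]
wrist [248.9 175.9]
wrist [249.9 178.1]
side [250.1 173.2]
side [218.  263.2]
side [218.1 259.9]
scene [266.6 163.3]
scene [306.1 141.5]
scene [306.1 140.2]
```

View pics/m4.png

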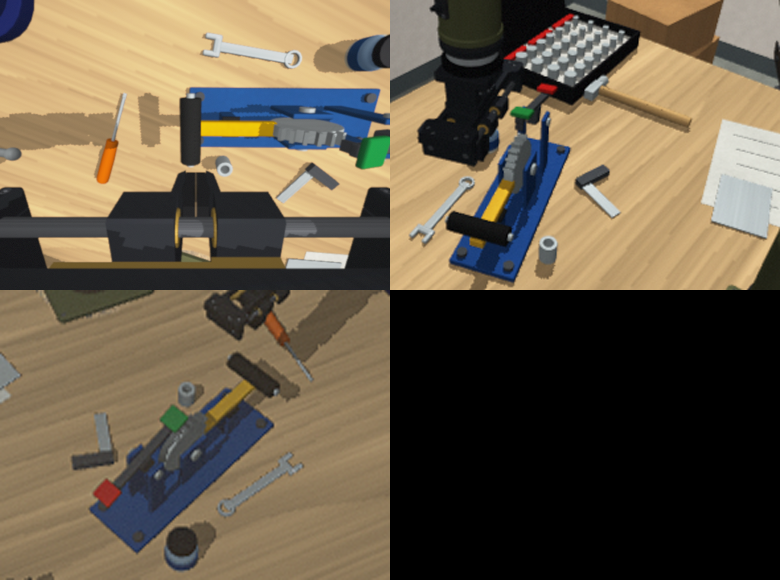

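Side and scene pictures: the arm lies flat (roller ~[480,228] in the side crop, as predicted for angle 0). The pawl is still free and the bystanders have not moved. Going above the green pad.

Emit:
{"api": "move_arm", "payload": {"targets": [[[0,0,0,0.018,-0.043,0,0],[0,0,0,0.018,-0.043,0,0],[0,0,0,0.018,-0.043,0,0],[0,0,0,0.016,-0.038,0,0],[0,0,0,0,0,0,0]]]}}

```text
clock: 8.9
tool_pos: [0.4961, -0.0297, 0.258]
eef_rot: [0.836, -0.548, -0.01, 0.009]
contact_force: [1.0, 0.0, 0.3]
opening: 0.0
```

```bash
python3 st.py
```

```text
clock 8.9 tip [ 0.4958 -0.0297  0.247 ] tip in support [-0.0104 -0.0135  0.247 ] turn needed [ 0.003 -0.027 -0.008] F [1.  0.  0.3]
```

Emit:
{"api": "move_arm", "payload": {"targets": [[[0,-0.02,0,0.008,0.002,-0.018,0],[0,0,0,0.002,0,-0.012,0],[0,0,0,0,0,-0.006,0],[0,0,0,0,0,0,0]]]}}

```text
clock: 9.3
tool_pos: [0.5033, -0.0278, 0.214]
eef_rot: [0.836, -0.549, -0.007, 0.006]
contact_force: [1.2, 1.4, 3.9]
opening: 0.005
```

```bash
python3 st.py
```

```text
clock 9.3 tip [ 0.5031 -0.0278  0.203 ] tip in support [-0.003  -0.0146  0.203 ] turn needed [ 0.002 -0.018 -0.006] F [1.2 1.4 3.9]
```

In contact at 3.9 N. I'll press in small steps.

Emit:
{"api": "move_arm", "payload": {"targets": [[[0,0,0,-0.001,0.002,-0.005,0],[0,0,0,-0.001,0.002,-0.005,0],[0,0,0,-0.001,0.002,-0.004,0]]]}}

```text
clock: 9.6
tool_pos: [0.4997, -0.0187, 0.1997]
eef_rot: [0.837, -0.548, -0.008, 0.005]
contact_force: [0.1, -0.5, 2.0]
opening: 0.01
```

```bash
python3 st.py
```

```text
clock 9.6 tip [ 0.4995 -0.0187  0.1887] tip in support [-0.0028 -0.0048  0.1887] turn needed [-0.    -0.019 -0.009] F [ 0.1 -0.5  2. ]
```

Emit:
{"api": "move_arm", "payload": {"targets": [[[0,0,0,0,0,-0.004,0],[0,0,0,0,0,-0.003,0],[0,0,0,0,0,-0.002,0]]]}}

```text
clock: 9.9
tool_pos: [0.4992, -0.0175, 0.1903]
eef_rot: [0.837, -0.547, -0.008, 0.005]
contact_force: [-2.7, 3.6, 12.4]
opening: 0.005
```

```bash
python3 st.py
```

```text
clock 9.9 tip [ 0.499  -0.0175  0.1793] tip in support [-0.0027 -0.0035  0.1793] turn needed [-0.001 -0.019 -0.011] F [-2.7  3.6 12.4]
```

Emit:
{"api": "move_arm", "payload": {"targets": [[[0,0,0,0,0,-0.002,0],[0,0,0,0,0,-0.001,0]]]}}

```text
clock: 10.1
tool_pos: [0.4992, -0.0174, 0.1901]
eef_rot: [0.837, -0.547, -0.008, 0.005]
contact_force: [-3.5, 1.1, 14.1]
opening: 0.003
```

It is no longer moving at 14 N, with the tip at 179 mm as expected for pawl-in. Lifting off and checking.

Emit:
{"api": "move_arm", "payload": {"targets": [[[0,0,0,0,0,0.02,0],[0,0,0,0,0,0.03,0],[0,0,0,0.01,-0.02,0.04,0],[0,0,0,0.015,-0.035,0.02,0],[0,0,0,0.015,-0.035,0,0]]]}}

```text
clock: 10.6
tool_pos: [0.537, -0.1078, 0.3039]
eef_rot: [0.839, -0.544, -0.009, 0.007]
contact_force: [1.0, 0.3, -0.8]
opening: 0.005
```

Emit:
{"api": "move_arm", "payload": {"targets": [[[0,0,0,0.015,-0.035,0,0],[0,0,0,0.015,-0.035,0,0],[0,0,0,0.01,-0.02,0,0],[0,0,0,0,0,0,0],[0,0,0,0,0,0,0]]]}}

```text
clock: 11.1
tool_pos: [0.5766, -0.2125, 0.3028]
eef_rot: [0.836, -0.549, -0.007, 0.011]
contact_force: [-0.4, 0.1, -0.5]
opening: 0.005
```

```bash
python3 st.py
python3 - <<'E'
from look import *
v=np.load('v.npy')
from fit import W,ro
look('m5',dict(side=(90,310,150,445),scene=(100,245,180,375)),[W(v,(0,-.168,.179)),W(v,(0,-.008,.179)),W(v,(0,-.025,.201)),W(v,ro(0))])
E
```

```text
clock 11.1 tip [ 0.5764 -0.2126  0.2918] tip in support [-0.0079 -0.2134  0.2918] turn needed [ 0.01  -0.024 -0.005] F [-0.4  0.1 -0.5]
11.1 [ 0.5766 -0.2125  0.3028] [-0.4  0.1 -0.5] 0.005
wrist [211.2 175.5]
wrist [ 49.2 174.7]
wrist [ 50.3 181.6]
wrist [-65.  158.3]
side [267.6 149.2]
side [247.7 184.9]
side [250.1 173.2]
side [218.  263.2]
scene [235.2 195. ]
scene [270.1 163.7]
scene [266.6 163.3]
scene [306.1 141.5]
```

View pics/m5.png

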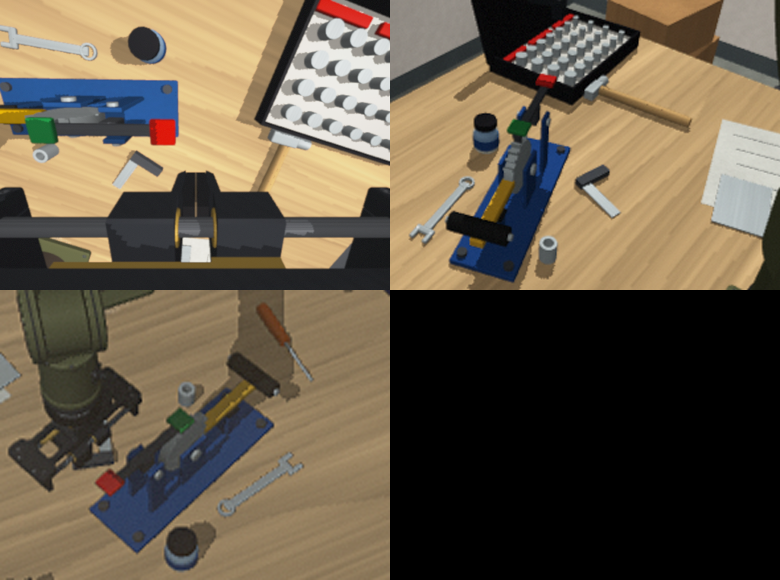

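Wrist picture: red pad at ~(213,174) px and green at ~(54,172), against pawl-in predictions of (211,175.5) and (49,175). Before handing in, I'll compare the pad centroids in the side and scene views with the starting images, when the pawl was in.

Run:
```python
from h import *
for cam,b in (('side',(120,215,230,300)),('scene',(150,215,215,290))):
  for f in (cam+'0','m4'+cam,'m5'+cam):
    h=cv2.cvtColor(cv2.imread(f'pics/{f}.png')[b[0]:b[1],b[2]:b[3]],cv2.COLOR_BGR2HSV).astype(int)
    o=[]
    for k in ((h[...,0]>50)&(h[...,0]<75)&(h[...,1]>130),((h[...,0]<6)|(h[...,0]>174))&(h[...,1]>170)):
        n,l,s,c=cv2.connectedComponentsWithStats(k.astype(np.uint8)); i=1+s[1:,4].argmax(); o.append((c[i]+[b[2],b[0]]).round(1).tolist())
    print(f,'green',o[0],'red',o[1])
r.finish_job()
```

```text
side0 green [248.3, 184.6] red [267.5, 151.1]
m4side green [250.1, 175.2] red [268.6, 156.7]
m5side green [247.4, 186.6] red [267.4, 151.0]
scene0 green [270.0, 160.8] red [234.8, 195.8]
m4scene green [268.6, 161.1] red [233.3, 201.1]
m5scene green [270.3, 169.3] red [234.3, 196.3]
the job is handed in; nothing more can be done
```

The arm is down and the pawl is locked in, but one safety limit was probably broken on the way, so the run may be judged a fail. When the arm reached its stop I commanded the push too far, and the **wrist force read 137 N, over the 120 N limit**. I released it in the next move.

I pressed the red pad to its stop (27 N), pushed the roller down, then pressed the green pad until it stopped moving (14 N). The tip was then at 179 mm, the height given for the pawl in. Partway through the roller push the tip drifted 17 mm outward, so I lifted, re-centred and pushed again.

**Last checks (about 11 s used of 48 s):**
- **Pawl:** the red pad is back within 1 px of its starting pawl-in position in both views. The green pad is within about 2 px in the side view; its scene reading differs by 8 px and I did not resolve that. I think the roller or a shadow covered part of the pad at the start, because the fitted pose also disagrees with the starting reading.
- **Arm:** in the side view, taken after the roller push, the roller sits where it should be for angle 0. It looks the same in the final picture.
- **Bystanders:** no movement showed in the pictures, but I did not measure them.
- **Robot:** the gripper is clear of everything, with a contact-force reading near zero.

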